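# Raise the stain hood's sash to its height pointer

### The job

Open the stain hood for work: with your fingertips, push its counterweighted window up from beneath the lip along its lower edge until the underside of the lip is level with the tip of the pointer clamped on the frame beside it. Push gently and do not grip anything, do not run the window well past the pointer, leave the pointer and the bottles, racks and other things where they are, then take your hand away; the window stays where you leave it.

Things in the scene. Friction and masses are not known exactly. Their poses are not given: they have to be found in the camera images.
- hood: White bench-top stain hood, fixed: 480 mm wide, 600 high, front leaning back 15 degrees. Origin mid-underside; +x level from front (window side) to back, +z up, +y to the side with pointer and grey counterweight column. Below the window a plinth 73 mm high, front face at x = -155 mm. Jambs 36 mm wide at y = -222, +222 mm. The bench before the plinth is clear from y = -85 to 100 mm.
- sash: Clear sliding window, 404 x 310 mm, 0.7 to 1 kg, with a 396 mm aluminium pull along its lower edge. Moves only along the jambs (per 100 mm of slide 97 up, 26 back), 225 mm from shut. Counterweighted: 3 to 6 N along the slide moves it, friction holds it where left. Origin at the pane's lower edge, mid-width; upright axes parallel to the hood's. Starts shut (lip 80 mm above bench) to 40 mm open.
- lip (a point): Lowest point of the lip's rounded (radius 6 mm) front edge, mid-length of the pull, moving with the window; axes as the hood's. The lip stands 42 mm out from the pane to the front, this point 36 mm. Its underside is level and open to below; above, a cover slopes up at about 48 degrees from lip to pane, 64 mm high in all, so there is nothing to take hold of.
- mark (a point): Tip of the height pointer: an aluminium triangle 32 mm long at mid-height of a black clamp block (42 wide, 34 mm high) on the front of the jamb at the hood's +y side, firmly clamped, at a new height each time, 70 to 190 mm of slide above the lip's start. The tip points at the window, beside the lip's end, 206 mm from mid-lip; the lip's underside must come level with it. Axes as the hood's.
- reagent: Amber glass bottle with white cap, 56 mm across, 125 mm high, standing on the bench in front of the hood towards its +y end. Origin at the centre of its underside, z up.
- tube_rack: White rack of capped tubes, 70 x 130 mm, 90 mm high, on the bench in front of the hood towards its -y end. Origin at the centre of its underside, z up.
- dropper: Small white dropper bottle with black cap, 28 mm across, 62 mm high, on the bench. Origin at the centre of its underside, z up.
- timer: White timer, 85 mm wide, 30 mm thick, 65 mm high, standing on the bench. Origin at the centre of its underside, z up.
- basket: Dark green open plastic basket, 150 x 210 mm, 70 mm high, on the bench. Origin at the centre of its underside, z up.
- wash_bottle: White squeeze bottle with a bent spout, 70 mm across, 185 mm high, on the bench. Origin at the centre of its underside, z up.

How it is judged:
By the outcome, as a careful person would: the job done as asked, in the order asked, and still so for the second after the job is handed in, with the robot touching nothing.
It also fails if it takes over 48 s, if anything falls off the work surface, if the arm or the gripper's body presses on something with over 40 N, if the wrist force passes 120 N, or if a joint passes its speed limit or range.

### The arm

A 6-joint arm with a two-finger parallel gripper is mounted at the origin on the work surface. World frame = base frame: x ahead of the robot, y to its left, z up, the work surface at z = 0. Lengths are in m, angles in rad, forces in N, time in s.
With the tool pointing down it reaches from about 0.35 to 0.875 m from the base axis. Payload 4.2 kg.
Tool frame: the origin (TCP) lies on the centre line of the jaws, within the pads' length; the fingertips stand 11 mm ahead of it and the grasp point (between the pads) lies 8 mm behind it; x points along the fingers, z is the direction in which the jaws open and shut, and the axes are right-handed (so a half turn about x gives the same grasp; the last joint's range is limited). The gripper opens to 85 mm and grips with 20 to 120 N. Pads are 22 mm wide; open, the fingers measure 114 mm over their backs; the gripper's body (76 mm by 85 mm) begins 54 mm behind the grasp point. The pads swing forward as they close: fully open they stand 13 mm farther back than shut.
Start: joints at [-0.918, 0.385, 0.008, 0, -1.194, -0.259], TCP at [0.24, -0.577, 0.242] pointing down, gripper open.
Joint ranges: [-3.14, 3.14], [-1.21, 2.06], [-1.07, 1.41], [-3.16, 2.05], [-2.99, -0.16], [-3.1, 3.1]. Speed limits (rad/s): [2.79, 2.79, 3.14, 3.14, 3.14, 3.14].

### API

Orientations are given as a rotation vector (axis times angle).
In Python, from workcell import get_obs, camera, job_done gives the robot as it stands.
- The arm moves only by the tool servo_tool, never from a script. Its argument "plan" is a list of rows, each a list of 3 entries, a list of its own where there are three numbers: the shift along the tool's x, y, z in mm, then the turn, a rotation vector about the tool's x, y, z in degrees, then the closure, from 0 (fully open) to 1 (shut). In form: [[[x, y, z], [ax, ay, az], jaw], ...]. A call has 1 to 20 rows; each row is the pose to reach, as a shift and turn from the pose commanded when the call began, along the tool's axes at that moment; what a row does not reach only later rows make up. A row lasts 1/12 s, in which the tool goes at most 41.7 mm and 7.16 degrees, less where a joint would pass 70% of its speed; a pose out of reach is approached as far as the arm can. A call with a gripper value outside its range is refused whole. The fingers move at their own pace and stop on an object; "force" is the grip in N (left out, the last holds). Time passes only in rows, so rows that repeat a pose let the fingers close. It gives the time, the measured TCP pose, the force and the opening at its end, in the units of the state.
- get_obs(): the state, without advancing time (a new reading comes with each control period).
- camera(name): name is "scene" or "top"; returns a dict with "color" (400x640x3 uint8, red, green, blue), "fovy" (degrees; the focal length in pixels is half the picture's height over the tangent of half this angle, whatever the lens; pixels are square), "cx", "cy" (the principal point, pixels), "dist" ([k1, k2, p1, p2, k3] as OpenCV has them; the pictures are not rectified), "origin" and "orientation" of the camera in the world. Camera axes: x right, y up, looking along -z (the intrinsics and any distortion apply to the point x, -y, -z); pixel columns grow to the right and rows downward; lengths in m; the calibration is good to about 2 mm. A picture is of the moment at which its call begins. There is no depth.
- job_done(): hands the job in, once; it reports no verdict.
The state is a dict: "time": time; "joint_pos": joint angles; "dq": joint speeds; "joint_torque": joint torques, N m; "tool_pos": TCP position; "eef_rot": TCP orientation; "force": force on the tool from outside, world axes, zero at the start; "moment": the same for the moment, N m; "grip_width": finger opening in m.
Only numpy, scipy, OpenCV 4.12 (cv2) and the standard library are available. Lean on these libraries where they do the work, as an engineer would, in place of code of your own. Each camera call takes 0.05 s, during which the arm holds its last target.

## Working session

There is one attempt and no reset: what is moved stays moved. The work goes in short steps, Python scripts to look and compute and a tool call to move; the robot and the scene stay as the last step left them, time stands still between calls to the robot, and variables do not carry over. Pictures are saved under pics/ and viewed, and the job is handed in when it is done.

Besides the shell and the picture viewer there is one more tool, called after ">>>" as name([rows], argument=value, ...), one row to a line, values as JSON. servo_tool: Moves the arm, as the interface text tells. Its arguments: {"type":"object","properties":{"plan":{"type":"array"},"force":{"type":"number"}},"required":["plan"]}

```bash
ls; mkdir -p pics
cat > h.py <<'E'
import numpy as np,cv2
from scipy.spatial.transform import Rotation as R
from workcell import get_obs,camera
def K(c):
    h=c['color'].shape[0]; f=h/2/np.tan(np.radians(c['fovy'])/2)
    return np.array([[f,0,c['cx']],[0,f,c['cy']],[0,0,1.]])
def rot(c):
    o=np.array(c['orientation'],float)
    return R.from_rotvec(o).as_matrix() if o.size==3 else (o if o.shape==(3,3) else None)
def proj(c,P):
    P=np.atleast_2d(P); M=rot(c); q=(P-np.array(c['origin']))@M; q=q*[1,-1,-1]
    return cv2.projectPoints(q,np.zeros(3),np.zeros(3),K(c),np.array(c['dist'],float))[0][:,0]
def ray(c,uv):
    u=cv2.undistortPoints(np.array(uv,float).reshape(-1,1,2),K(c),np.array(c['dist'],float))[:,0]
    d=np.c_[u[:,0],-u[:,1],-np.ones(len(u))]@rot(c).T
    return np.array(c['origin']),d/np.linalg.norm(d,axis=1)[:,None]
def plane(c,uv,z):
    o,d=ray(c,uv); return o+d*((z-o[2])/d[:,2])[:,None]
E
python3 - <<'E'
from h import *
import pickle
for n in('scene','top'):
    c=camera(n); print({k:v for k,v in c.items() if k!='color'})
    pickle.dump(c,open(n+'0.pkl','wb'))
    cv2.imwrite(f'pics/{n}0.png',cv2.cvtColor(c['color'],cv2.COLOR_RGB2BGR))
print(get_obs())
E
```

```text
pics
{'fovy': 54.97508271446715, 'cx': 325.2614310243342, 'cy': 195.29108690487286, 'dist': array([0.01279332, 0.        , 0.        , 0.        , 0.        ]), 'origin': array([0.95540174, 0.39090921, 1.13135277]), 'orientation': array([0.25491692, 0.60637421, 2.26627472])}
{'fovy': 55.105496204561675, 'cx': 320.34422212432264, 'cy': 198.16216468384042, 'dist': array([-0.01560595,  0.        ,  0.        ,  0.        ,  0.        ]), 'origin': array([ 0.31352516, -0.02698871,  1.27637817]), 'orientation': array([ 0.1003369 , -0.13450519, -1.54322694])}
{'time': 0.1, 'joint_pos': array([-9.18403972e-01,  3.85483807e-01,  6.77154187e-03, -4.56267540e-04,
       -1.19399868e+00, -2.58595110e-01]), 'dq': array([ 0.00032381,  0.00019121,  0.00171837,  0.00306669, -0.00109633,
       -0.00077608]), 'joint_torque': array([-1.81090996e-03, -3.93317878e+01,  1.88928705e+01,  4.19789448e+00,
       -2.56744373e-03, -5.33599511e-07]), 'tool_pos': array([ 0.23963984, -0.57669326,  0.24132883]), 'eef_rot': array([-1.49120499,  0.99547484,  1.49420929]), 'force': array([-0.42472447,  0.28837199, -0.0374613 ]), 'moment': array([ 0.01862458,  0.04154073, -0.02368412]), 'grip_width': 0.08556598608848918}
```

View pics/scene0.png

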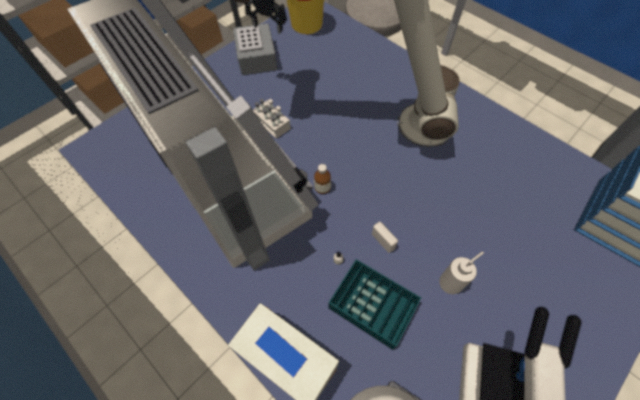

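View pics/top0.png

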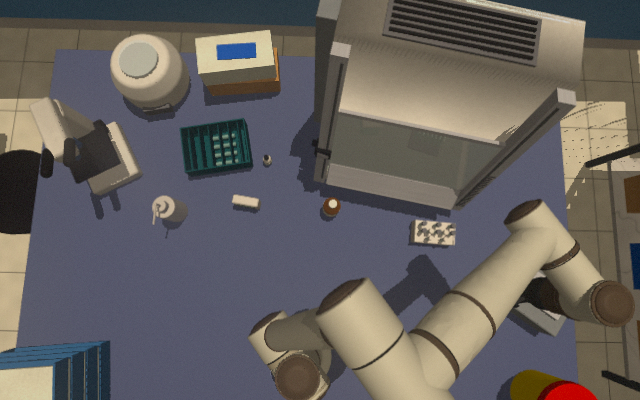

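Run:
```python
from h import *
import pickle
for n,(x0,y0,x1,y1),s in(('scene',(60,0,340,270),2.2),('top',(280,0,600,250),2.4)):
    c=pickle.load(open(n+'0.pkl','rb'))['color'][y0:y1,x0:x1,::-1]
    cv2.imwrite(f'pics/{n}0c.png',cv2.resize(c,None,fx=s,fy=s,interpolation=cv2.INTER_CUBIC))
for n,(x0,y0,x1,y1),s in(('scene',(260,120,360,220),6),('top',(300,120,400,220),6)):
    c=pickle.load(open(n+'0.pkl','rb'))['color'][y0:y1,x0:x1,::-1]
    cv2.imwrite(f'pics/{n}0d.png',cv2.resize(c,None,fx=s,fy=s,interpolation=cv2.INTER_CUBIC))
```

```text
(no output)
```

View pics/scene0c.png

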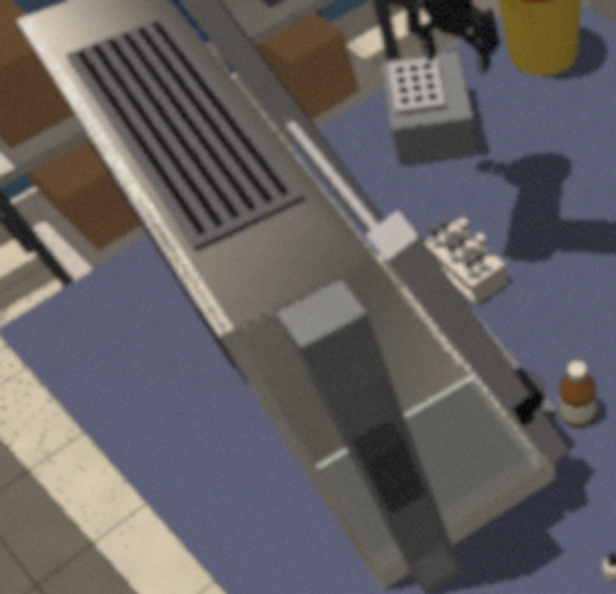

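View pics/top0c.png

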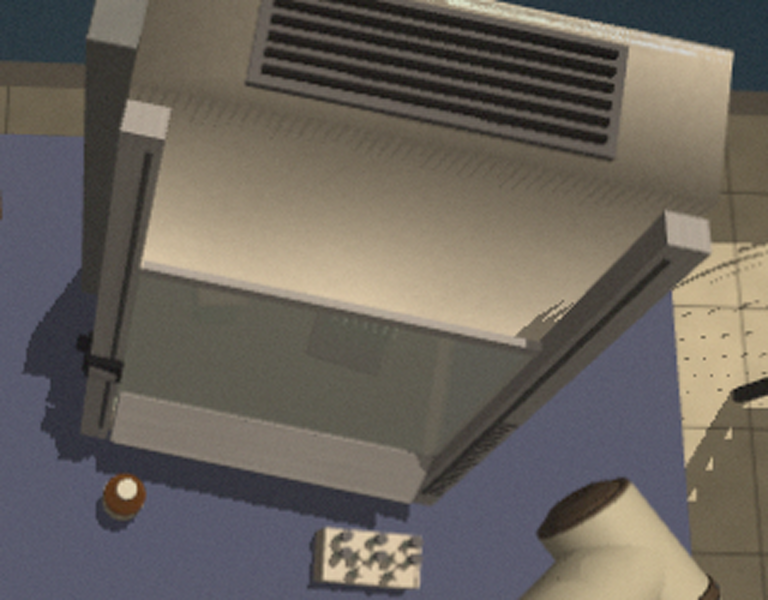

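View pics/scene0d.png

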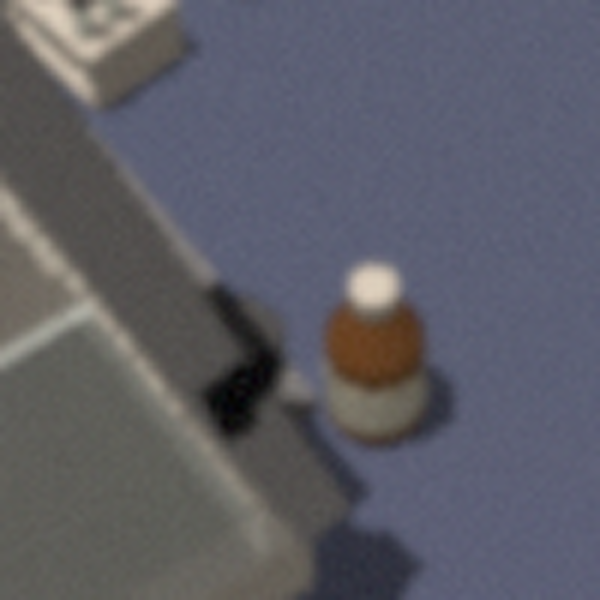

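View pics/top0d.png

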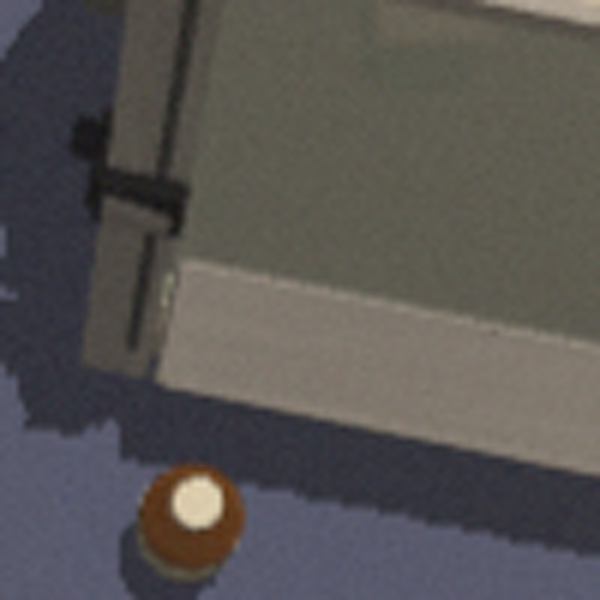

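Run:
```python
from h import *
import pickle
for n,(x0,y0,x1,y1),s in(('scene',(285,155,330,200),13),('top',(305,130,355,190),10)):
    c=pickle.load(open(n+'0.pkl','rb'))['color'][y0:y1,x0:x1,::-1]
    c=np.clip(c.astype(float)*1.4,0,255).astype(np.uint8)
    cv2.imwrite(f'pics/{n}0e.png',cv2.resize(c,None,fx=s,fy=s,interpolation=cv2.INTER_CUBIC))
c=pickle.load(open('top0.pkl','rb'));s=pickle.load(open('scene0.pkl','rb'))
for z in (.08,.1,.12):print(z,plane(c,[[326.3,184.2],[450.8,208.3]],z),)
def tri(a,b):
    o1,d1=ray(c,[a]);o2,d2=ray(s,[b]);d1,d2=d1[0],d2[0]
    t=np.linalg.lstsq(np.c_[d1,-d2],o2-o1,rcond=None)[0]
    p,q=o1+t[0]*d1,o2+t[1]*d2
    return (p+q)/2,np.linalg.norm(p-q)
print(tri([328.3,157],[312,187]))
# bottles
print('reagent cap', tri([332.8,203.5],[322,168]))
```

```text
0.08 [[ 0.54003306 -0.06900228  0.08      ]
 [ 0.47298182 -0.46614959  0.08      ]]
0.1 [[ 0.5362465  -0.06829993  0.1       ]
 [ 0.47031616 -0.45880808  0.1       ]]
0.12 [[ 0.53245994 -0.06759758  0.12      ]
 [ 0.46765051 -0.45146658  0.12      ]]
(array([ 0.58545124, -0.04940597,  0.1960966 ]), np.float64(0.046457152776090124))
reagent cap (array([ 0.47293347, -0.08836863,  0.12079316]), np.float64(0.0005180790284309011))
```

View pics/scene0e.png

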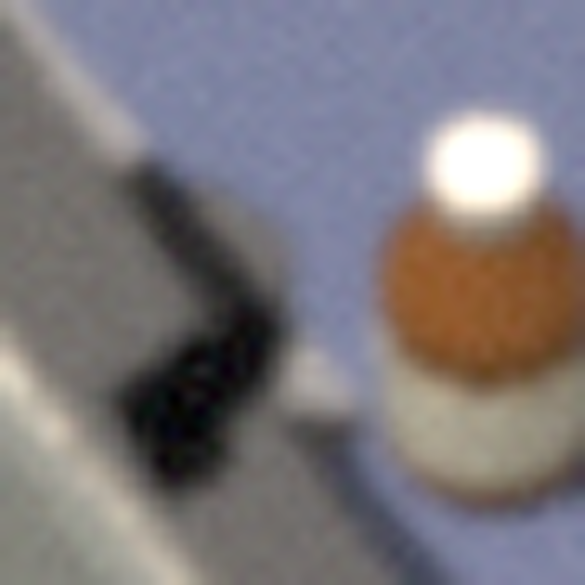

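View pics/top0e.png

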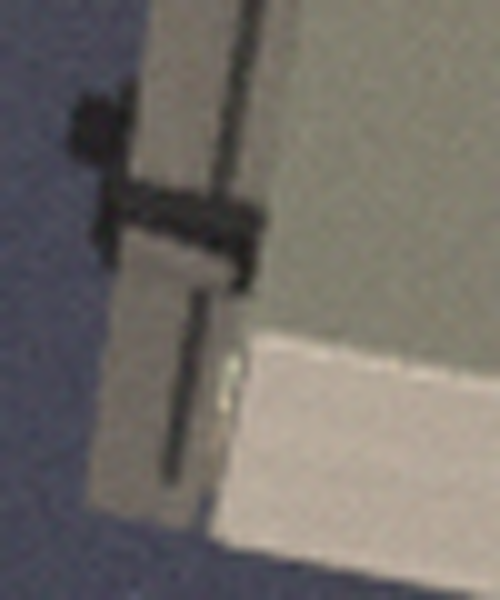

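Run:
```python
from h import *
import pickle
o=get_obs();print(R.from_rotvec(o['eef_rot']).as_matrix().round(3))
from scipy.optimize import least_squares
c=pickle.load(open('top0.pkl','rb'));s=pickle.load(open('scene0.pkl','rb'))
def fr(p):
    x,y,th=p[:3]; xh=np.array([np.cos(th),np.sin(th),0]);yh=np.array([-xh[1],xh[0],0]);return np.array([x,y,0]),xh,yh
up=np.array([0,0,1.])
# top jamb corners z~.6 front/outer ; use edge ends of pull; tip
def res(p,show=False):
    o,xh,yh=fr(p); z=p[3];d=p[4]
    fe=o+up*(z+.006)-.006*xh   # o = lip point xy
    pts=proj(c,[fe+.198*yh,fe-.198*yh,o+up*z+.206*yh+d*(.26*xh+.966*up)])
    r=(pts-np.array([[326.3,184.2],[450.8,208.3],[328.7,157.3]])).ravel()
    if show:print(pts)
    return r
f=least_squares(res,[.5,-.26,-.166,.095,.12],x_scale=.01);print(f.x,f.cost)
o,xh,yh=fr(f.x)
tip=o+up*f.x[3]+.206*yh+f.x[4]*(.26*xh+.966*up)
print('tip',tip,proj(s,[tip,tip+.032*yh,tip+.032*yh+.01*up,tip+.032*yh-.01*up]),'lip end in scene',proj(s,o+up*f.x[3]+.198*yh))
J=f.jac;C=np.linalg.inv(J.T@J)*.25;print('sig',np.sqrt(np.diag(C)))
print('rack',plane(c,[[411,219],[456,221],[455,246],[411,243]],.09))
rk=plane(c,[[433,232],],.09)[0];print('rack h',(rk-o)@xh,(rk-o)@yh)
```

```text
[[-0.001 -0.924 -0.384]
 [ 0.002 -0.384  0.924]
 [-1.     0.     0.002]]
[ 0.50917344 -0.26451209 -0.16724327  0.09415865  0.15848287] 3.0647221807881354e-05
tip [ 0.5840958  -0.06824559  0.2472531 ] [[298.70295584 170.83584226]
 [305.42746199 178.69193814]
 [305.24784823 176.70688982]
 [305.60410574 180.64429858]] lip end in scene [[311.12780473 189.52270084]]
sig [0.00144216 0.00114558 0.00562508 0.00551828 0.00426926]
rack [[ 0.43474575 -0.33572922  0.09      ]
 [ 0.43191193 -0.47784322  0.09      ]
 [ 0.35393686 -0.47238511  0.09      ]
 [ 0.36013272 -0.33481181  0.09      ]]
rack h -0.08855206193758226 -0.15670494042114305
```

>>> servo_tool([
  [[-15,-10,10],[2,0,0],1],
  [[-30,-30,30],[5,0,0],1],
  [[-45,-55,55],[8,0,0],1],
  [[-58,-85,85],[12,0,0],1],
  [[-58,-115,115],[16,0,0],1],
  [[-58,-145,145],[20,0,0],1],
  [[-58,-175,175],[24,0,0],1],
  [[-58,-205,204],[28,0,0],1],
  [[-58,-230,230],[30,0,0],1],
  [[-58,-250,248],[32.2,0,0],1],
  [[-58,-259,258],[32.2,0,0],1],
  [[-58,-259,258],[32.2,0,0],1],
  [[-58,-259,258],[32.2,0,0],1],
])

```text
time: 1.18
tool_pos: [0.38, -0.2389, 0.3001]
eef_rot: [-1.086, 1.283, 1.086]
force: [0.4, -0.0, -0.6]
grip_width: 0.0002
```

```bash
python3 -c "
from h import *
o=get_obs();print(o);print(R.from_rotvec(o['eef_rot']).as_matrix().round(3))"
```

```text
{'time': 1.1833, 'joint_pos': array([-1.97383431e-01,  3.74262898e-02, -2.96513021e-01, -6.14703698e-05,
       -1.23732231e+00, -1.53960936e+00]), 'dq': array([-0.03353017,  0.0095196 ,  0.0069123 ,  0.00243333, -0.00081334,
        0.00216281]), 'joint_torque': array([ 6.44830372e-01, -2.14390469e+01,  1.91275477e+01,  4.21662167e+00,
        2.50202320e-03, -2.67792220e-02]), 'tool_pos': array([ 0.3800201 , -0.23894651,  0.30014293]), 'eef_rot': array([-1.08558567,  1.28348199,  1.08625895]), 'force': array([ 0.39581495, -0.02080925, -0.64684993]), 'moment': array([ 0.02281943,  0.04687265, -0.01655736]), 'grip_width': 0.00024582007719845325}
[[-0.    -0.986  0.165]
 [ 0.     0.165  0.986]
 [-1.     0.     0.   ]]
```

>>> servo_tool([
  [[0,-12,-8],[0,6,0],1],
  [[5,-24,-16],[0,12,0],1],
  [[10,-36,-25],[0,18,0],1],
  [[15,-46,-34],[0,24,0],1],
  [[20,-46,-34],[0,30,0],1],
  [[20,-46,-34],[0,35,0],1],
  [[20,-46,-34],[0,35,0],1],
])

```text
time: 1.77
tool_pos: [0.4179, -0.281, 0.2776]
eef_rot: [-1.482, 1.76, 0.777]
force: [-0.1, -0.1, -0.5]
grip_width: -0.0001
```

```bash
cat > st.py <<'E'
from h import *
o=get_obs();print(o['time'],o['joint_pos'].round(3),o['tool_pos'].round(4),o['force'].round(2));M=R.from_rotvec(o['eef_rot']).as_matrix();print(M.round(3))
xh=np.array([np.cos(-.1672),np.sin(-.1672),0]);yh=np.array([-xh[1],xh[0],0]);p=o['tool_pos']-[.5092,-.2645,0]
print('hood-rel(lip0) mm',1e3*np.array([p@xh,p@yh,p[2]]),'toolx in hood',(M[:,0]@xh).round(3),(M[:,0]@yh).round(3))
E
python3 st.py
```

```text
1.7667 [ 0.009  0.117 -0.627  0.7   -1.077 -2.165] [ 0.4179 -0.281   0.2776] [-0.12 -0.05 -0.48]
[[-0.102 -0.986  0.131]
 [-0.568  0.166  0.806]
 [-0.817  0.008 -0.577]]
hood-rel(lip0) mm [-87.31036146 -31.45362435 277.55874525] toolx in hood -0.006 -0.577
```

```bash
cat > fk.py <<'E'
import numpy as np
from scipy.spatial.transform import Rotation as R
from scipy.optimize import least_squares
def e(ax,a): return R.from_euler(ax,a).as_matrix()
def ori(j,c6=0):
    return e('z',j[0])@e('y',j[1]-j[2])@e('x',-j[3])@e('y',-j[4])@e('x',-j[5]+c6)
def fk(j,q):
    lat,L2,L3,h,Lt,k=q
    z1=e('z',j[0]);p=np.array([0,0,h])+z1@np.array([L2*np.sin(j[1]),-lat,L2*np.cos(j[1])])
    F=z1@e('y',j[1]-j[2]); p=p+F@np.array([L3,0,k])
    T=ori(j);return p+Lt*T[:,0],T
S=[([-9.18403972e-01,3.85483807e-01,6.77154187e-03,-4.56267540e-04,-1.19399868,-2.58595110e-01],[.23963984,-.57669326,.24132883],[-1.49120499,.99547484,1.49420929]),
([-1.97383431e-01,3.74262898e-02,-2.96513021e-01,-6.14703698e-05,-1.23732231,-1.53960936],[.3800201,-.23894651,.30014293],[-1.08558567,1.28348199,1.08625895]),
([.009,.117,-.627,.7,-1.077,-2.165],[.4179,-.281,.2776],[-1.482,1.76,.777])]
f=least_squares(lambda q:np.concatenate([fk(j,q)[0]-p for j,p,_ in S]),[.16,.56,.44,.13,.25,0]);q=f.x
if __name__=='__main__':
    print(q,f.fun.round(4))
    for j,p,r in S:
        A=R.from_rotvec(r).as_matrix();print((ori(j).T@A).round(3))
E
python3 fk.py
```

```text
[ 0.15193697  0.62958893  0.3459503  -0.06719698  0.26183215  0.15169851] [ 0.0123 -0.0032  0.0261 -0.0176  0.0115  0.0299 -0.0126 -0.0158 -0.056 ]
[[ 1.  0.  0.]
 [ 0. -1. -0.]
 [ 0.  0. -1.]]
[[ 1. -0.  0.]
 [-0. -1. -0.]
 [ 0.  0. -1.]]
[[ 1.    -0.    -0.001]
 [-0.    -1.    -0.   ]
 [-0.001  0.    -1.   ]]
```

>>> servo_tool([
  [[0,0,0],[0,-6,0],1],
  [[0,0,0],[0,-12,0],1],
  [[0,0,0],[0,-18,0],1],
  [[0,0,0],[0,-24,0],1],
  [[0,0,0],[0,-30,0],1],
  [[0,0,0],[0,-36,0],1],
  [[0,0,0],[0,-42,0],1],
  [[0,0,0],[0,-48,0],1],
  [[0,0,0],[0,-54,0],1],
  [[0,0,0],[0,-60,0],1],
  [[0,0,0],[0,-65,0],1],
  [[0,0,0],[0,-65,0],1],
])

```text
time: 2.77
tool_pos: [0.4197, -0.2841, 0.2791]
eef_rot: [-0.724, 0.861, 1.259]
force: [-0.3, -1.1, 0.2]
grip_width: -0.0
```

```bash
python3 st.py; python3 -c "
from h import *
o=get_obs();print([list(o[k].round(5)) for k in('joint_pos','tool_pos','eef_rot')])"
```

```text
2.7667 [-0.578  0.308  0.068 -0.483 -1.557 -1.104] [ 0.4197 -0.2841  0.2791] [-0.26 -1.14  0.17]
[[ 0.088 -0.985  0.149]
 [ 0.496  0.173  0.851]
 [-0.864 -0.001  0.504]]
hood-rel(lip0) mm [-84.99463642 -34.24832746 279.12522966] toolx in hood 0.005 0.504
[[np.float64(-0.57833), np.float64(0.3079), np.float64(0.06808), np.float64(-0.4826), np.float64(-1.55731), np.float64(-1.10378)], [np.float64(0.41969), np.float64(-0.28413), np.float64(0.27913)], [np.float64(-0.72397), np.float64(0.86058), np.float64(1.25889)]]
```

```bash
cat > fk.py <<'E'
import numpy as np
from scipy.spatial.transform import Rotation as R
from scipy.optimize import least_squares
def e(ax,a): return R.from_euler(ax,a).as_matrix()
G=np.diag([1,-1,-1.])
def fk(j,q):
    lat,L2,L3,h,Lt,k,a,w=q
    z1=e('z',j[0]);p=np.array([0,0,h])+z1@np.array([a+L2*np.sin(j[1]),-lat,L2*np.cos(j[1])])
    F=z1@e('y',j[1]-j[2]); p=p+F@np.array([L3,0,k])
    W=F@e('x',-j[3]); T=W@e('y',-j[4])
    return p+T@np.array([Lt,0,w]),T@e('x',-j[5])@G
S=[([-9.18403972e-01,3.85483807e-01,6.77154187e-03,-4.56267540e-04,-1.19399868,-2.58595110e-01],[.23963984,-.57669326,.24132883],[-1.49120499,.99547484,1.49420929]),
([-1.97383431e-01,3.74262898e-02,-2.96513021e-01,-6.14703698e-05,-1.23732231,-1.53960936],[.3800201,-.23894651,.30014293],[-1.08558567,1.28348199,1.08625895]),
([.009,.117,-.627,.7,-1.077,-2.165],[.4179,-.281,.2776],[-1.482,1.76,.777]),
([-.57833,.3079,.06808,-.4826,-1.55731,-1.10378],[.41969,-.28413,.27913],0)]
lam=1e-4
f=least_squares(lambda q:np.r_[np.concatenate([fk(j,q)[0]-p for j,p,_ in S]),lam*q],[.16,.56,.44,.13,.25,0,0,0]);q=f.x
if __name__=='__main__':
    print(q.round(4),f.fun[:12].round(4))
E
python3 fk.py
```

```text
[0.1567 0.5596 0.0408 0.0388 0.3122 0.0215 0.1993 0.1543] [ 0.0058 -0.0026  0.0084  0.0011  0.0029 -0.0075 -0.0017 -0.0019 -0.0006
 -0.006  -0.0012 -0.0003]
```

```bash
sed -i 's/lat,L2,L3,h,Lt,k,a,w=q/lat,L2,L3,h,Lt,k,a,w,l5=q/; s/\[Lt,0,w\]/[Lt,l5,w]/; s/.25,0,0,0\])/.25,0,0,0,0])/' fk.py; python3 fk.py
```

```text
[-3.000e-04  5.649e-01  4.224e-01  1.605e-01  2.866e-01  2.000e-04
 -4.000e-04 -3.000e-04 -1.601e-01] [ 0.  0. -0.  0.  0.  0. -0. -0. -0. -0. -0. -0.]
```

```bash
cat >> fk.py <<'E'
Q=np.array([0,.565,.4225,.16,.2866,0,0,0,-.16])
lo=np.array([-3.14,-1.21,-1.07,-3.16,-2.99,-3.1]);hi=np.array([3.14,2.06,1.41,2.05,-.16,3.1])
xh=np.array([np.cos(-.1672),np.sin(-.1672),0]);yh=np.array([-xh[1],xh[0],0]);up=np.array([0,0,1.])
O=np.array([.5092,-.2645,0])
def W(h): return O+h[0]*xh+h[1]*yh+h[2]*up
def tdir(psi,p): # psi deg left of xh, p deg down
    s,p=np.radians(psi),np.radians(p);return np.cos(p)*(np.cos(s)*xh+np.sin(s)*yh)-np.sin(p)*up
def Rt(psi,p,roll=0):
    x=tdir(psi,p);z=np.cross(up,x);z/=np.linalg.norm(z);y=np.cross(z,x)
    return np.c_[x,y,z]@e('x',np.radians(roll))
def ik(P,T,j0):
    def r(j):
        p,M=fk(j,Q);return np.r_[(p-P)*5,R.from_matrix(T.T@M).as_rotvec()]
    f=least_squares(r,np.clip(j0,lo+1e-3,hi-1e-3),bounds=(lo,hi));return f.x,np.abs(f.fun).max()
E
python3 - <<'E'
from fk import *
rng=np.random.default_rng(0)
for zt in(.08,.235):
 for psi in(0,20,40,-20,-40):
  for p in(15,25,35,45):
   out={}
   for roll in(0,90,180,270):
    for t in range(12):
     j,err=ik(W([.26*(zt-.08),.0,zt]),Rt(psi,p,roll),lo+(hi-lo)*rng.random(6))
     if err<1e-3: out[tuple(j.round(1))]=min(np.minimum(j-lo,hi-j))
   b=sorted(out.items(),key=lambda a:-a[1])[:2]
   print(zt,psi,p,b)
E
```

```text
0.08 0 15 [((np.float64(-1.1), np.float64(0.7), np.float64(-0.7), np.float64(-2.2), np.float64(-1.2), np.float64(-0.1)), np.float64(0.36332136032988727)), ((np.float64(-1.1), np.float64(0.7), np.float64(-0.7), np.float64(-2.2), np.float64(-1.2), np.float64(-1.7)), np.float64(0.363321360257309))]
0.08 0 25 [((np.float64(-1.0), np.float64(0.5), np.float64(-0.6), np.float64(-2.1), np.float64(-0.9), np.float64(-0.4)), np.float64(0.4249364586523111)), ((np.float64(-1.0), np.float64(0.5), np.float64(-0.6), np.float64(-2.1), np.float64(-0.9), np.float64(-1.9)), np.float64(0.42493645809086544))]
0.08 0 35 [((np.float64(-0.8), np.float64(0.4), np.float64(-0.5), np.float64(-1.9), np.float64(-0.6), np.float64(0.8)), np.float64(0.41576448504121866)), ((np.float64(-0.8), np.float64(0.4), np.float64(-0.5), np.float64(-1.9), np.float64(-0.6), np.float64(-0.7)), np.float64(0.41576448504121666))]
0.08 0 45 [((np.float64(-0.6), np.float64(0.3), np.float64(-0.4), np.float64(-1.4), np.float64(-0.3), np.float64(1.7)), np.float64(0.12397470507405703)), ((np.float64(-0.6), np.float64(0.3), np.float64(-0.4)
[... 6721 characters left out ...]
9))]
0.235 -20 15 [((np.float64(-0.9), np.float64(0.3), np.float64(-0.8), np.float64(-2.7), np.float64(-0.8), np.float64(1.3)), np.float64(0.3070145425914398)), ((np.float64(-0.9), np.float64(0.3), np.float64(-0.8), np.float64(-2.7), np.float64(-0.8), np.float64(-0.2)), np.float64(0.3070145425914378))]
0.235 -20 25 [((np.float64(-0.8), np.float64(0.2), np.float64(-0.6), np.float64(-2.5), np.float64(-0.4), np.float64(-2.1)), np.float64(0.2191650411555857)), ((np.float64(-0.8), np.float64(0.2), np.float64(-0.6), np.float64(-2.5), np.float64(-0.4), np.float64(-0.5)), np.float64(0.21916504114633775))]
0.235 -20 35 []
0.235 -20 45 []
0.235 -40 15 []
0.235 -40 25 []
0.235 -40 35 []
0.235 -40 45 []
```

```bash
cat > mv.py <<'E'
from fk import *
from workcell import get_obs
import sys
# usage: list of (hood pos, psi,p,roll): prints shift mm, rotvec deg relative to current
def plan(ts,n=10):
    o=get_obs();P0=o['tool_pos'];M0=R.from_rotvec(o['eef_rot']).as_matrix();j=o['joint_pos'];Pp,Mp=P0,M0
    for h,psi,p,roll in ts:
        P,M=W(h),Rt(psi,p,roll)
        dr=R.from_matrix(Mp.T@M).as_rotvec();bad=0;m=9
        for s in np.linspace(0,1,n+1)[1:]:
            j2,e_=ik(Pp+s*(P-Pp),Mp@R.from_rotvec(s*dr).as_matrix(),j);bad=max(bad,e_,);m=min(m,np.minimum(j2-lo,hi-j2).min());j=j2
        print('shift',(1e3*M0.T@(P-P0)).round(1),'rot',np.degrees(R.from_matrix(M0.T@M).as_rotvec()).round(2),'err %.4f marg %.2f'%(bad,m),j.round(2))
        Pp,Mp=P,M
E
python3 - <<'E'
from mv import *
plan([([-.10,.03,.22],20,25,0),([-.10,.03,.068],20,25,0),([0,.03,.068],20,25,0)])
E
```

```text
shift [83.4 15.5 25.6] rot [-34.34  15.21 -57.32] err 0.0000 marg 0.54 [-0.96  0.12 -0.53 -1.44 -0.98  0.5 ]
shift [214.6  15.7 -51.1] rot [-34.34  15.21 -57.32] err 0.0000 marg 0.44 [-1.08  0.55 -0.63 -1.68 -1.05  1.14]
shift [215.1 -84.3 -50.5] rot [-34.34  15.21 -57.32] err 0.0000 marg 0.45 [-0.91  0.58 -0.47 -1.76 -0.96  1.  ]
```

>>> servo_tool([
  [[8,1.5,2.5],[-3.4,1.5,-5.7],1],
  [[16,3,5],[-6.8,3,-11.4],1],
  [[24,4.5,7.5],[-10.2,4.5,-17.1],1],
  [[32,6,10],[-13.6,6,-22.8],1],
  [[40,7.5,12.5],[-17,7.6,-28.5],1],
  [[48,9,15],[-20.4,9.1,-34.2],1],
  [[56,10.5,17.5],[-23.8,10.6,-40],1],
  [[64,12,20],[-27.2,12.1,-45.6],1],
  [[72,13.5,22.5],[-30.6,13.6,-51.3],1],
  [[80,15,25],[-34.3,15.2,-57.3],1],
  [[83.4,15.5,25.6],[-34.3,15.2,-57.3],1],
  [[83.4,15.5,25.6],[-34.3,15.2,-57.3],1],
])

```text
time: 3.77
tool_pos: [0.4137, -0.2151, 0.2197]
eef_rot: [-1.583, 0.203, 0.487]
force: [-0.4, 0.0, -0.5]
grip_width: -0.0001
```

```bash
python3 st.py;python3 - <<'E'
from mv import *
plan([([-.10,.03,.068],20,25,0),([0,.03,.068],20,25,0)])
from h import *
import pickle
for n in('scene','top'):
    c=camera(n); pickle.dump(c,open(n+'1.pkl','wb'))
    cv2.imwrite(f'pics/{n}1.png',cv2.cvtColor(c['color'],cv2.COLOR_RGB2BGR))
E
```

```text
3.7667 [-0.957  0.114 -0.533 -1.437 -0.979  0.512] [ 0.4137 -0.2151  0.2197] [-0.43  0.05 -0.54]
[[ 0.89  -0.417 -0.183]
 [ 0.164 -0.081  0.983]
 [-0.425 -0.905 -0.004]]
hood-rel(lip0) mm [-102.40217534   32.80578746  219.68028544] toolx in hood 0.851 0.31
shift [ 65.6 136.8  -2.8] rot [ 0.27 -0.01 -0.13] err 0.0000 marg 0.44 [-1.08  0.55 -0.63 -1.68 -1.05  1.14]
shift [150.7  97.  -37.2] rot [ 0.27 -0.01 -0.13] err 0.0000 marg 0.45 [-0.91  0.58 -0.47 -1.76 -0.96  1.  ]
```

View pics/top1.png

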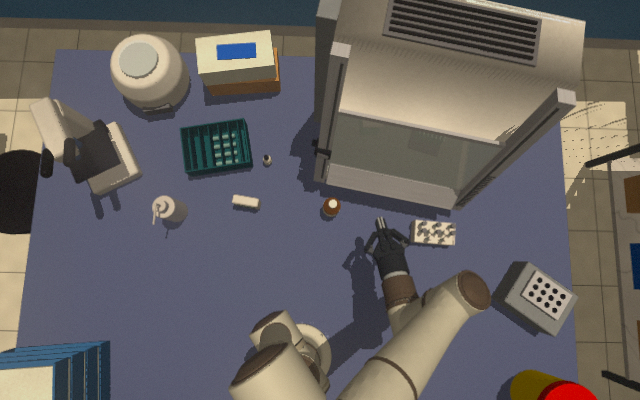

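View pics/scene1.png

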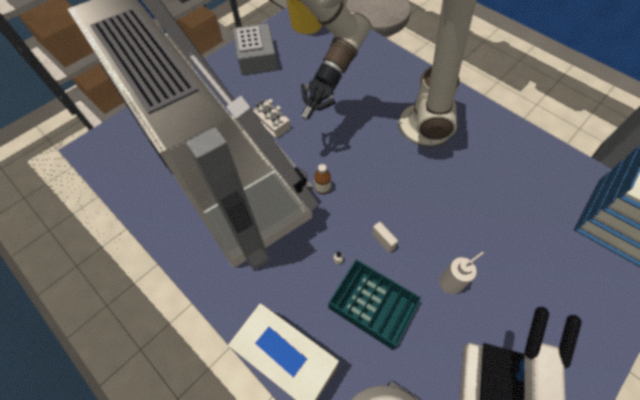

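Run:
```python
from mv import *
plan([([-.10,.04,.15],20,25,0),([-.085,.04,.068],20,25,0),([-.04,.04,.068],20,25,0),([0,.04,.068],20,25,0)])
```

```text
shift [34.  61.6  7.2] rot [ 0.23  0.04 -0.26] err 0.0000 marg 0.47 [-1.01  0.29 -0.6  -1.57 -1.    0.81]
shift [ 81.8 129.8   2.3] rot [ 0.23  0.04 -0.26] err 0.0000 marg 0.44 [-1.04  0.56 -0.63 -1.71 -1.04  1.14]
shift [120.  111.8 -13.2] rot [ 0.23  0.04 -0.26] err 0.0000 marg 0.45 [-0.96  0.56 -0.56 -1.76 -1.    1.08]
shift [154.   95.8 -27. ] rot [ 0.23  0.04 -0.26] err 0.0000 marg 0.52 [-0.9   0.57 -0.49 -1.78 -0.95  1.02]
```

>>> servo_tool([
  [[11,20,2],[0,0,0],1],
  [[22,40,5],[0,0,0],1],
  [[34,62,7],[0,0,0],1],
  [[46,79,6],[0,0,0],1],
  [[58,96,5],[0,0,0],1],
  [[70,113,3],[0,0,0],1],
  [[82,130,2],[0,0,0],1],
  [[82,130,2],[0,0,0],1],
  [[95,124,-3],[0,0,0],1],
  [[108,118,-8],[0,0,0],1],
  [[120,112,-13],[0,0,0],1],
  [[120,112,-13],[0,0,0],1],
  [[120,112,-13],[0,0,0],1],
])

```text
time: 4.95
tool_pos: [0.4781, -0.2173, 0.0702]
eef_rot: [-1.588, 0.198, 0.491]
force: [-0.7, -0.1, 0.4]
grip_width: -0.0004
```

```bash
python3 st.py;python3 - <<'E'
from mv import *
plan([([0,.04,.068],20,25,0)])
from h import *
import pickle
for n in('scene','top'):
    c=camera(n); pickle.dump(c,open(n+'2.pkl','wb'))
    x0,y0=(230,80) if n=='scene' else (300,130)
    cv2.imwrite(f'pics/{n}2.png',cv2.resize(c['color'][y0:y0+150,x0:x0+190,::-1],None,fx=4,fy=4,interpolation=cv2.INTER_CUBIC))
E
```

```text
4.95 [-0.955  0.558 -0.553 -1.751 -0.991  1.076] [ 0.4781 -0.2173  0.0702] [-0.72 -0.08  0.39]
[[ 0.89  -0.416 -0.189]
 [ 0.168 -0.087  0.982]
 [-0.425 -0.905 -0.008]]
hood-rel(lip0) mm [-38.55212596  41.39803983  70.16115793] toolx in hood 0.849 0.314
shift [ 33.2 -13.1 -14.8] rot [ 0.6   0.24 -0.12] err 0.0000 marg 0.52 [-0.9   0.57 -0.49 -1.78 -0.95  1.02]
```

View pics/top2.png

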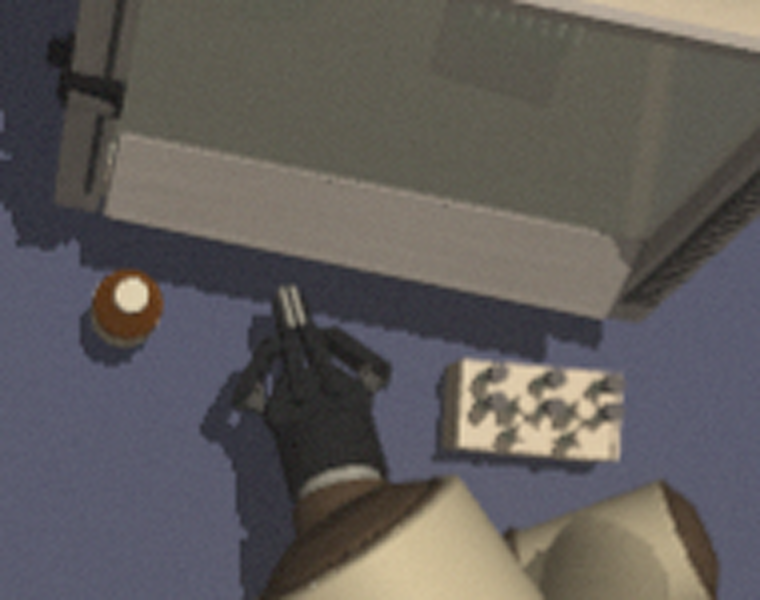

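View pics/scene2.png

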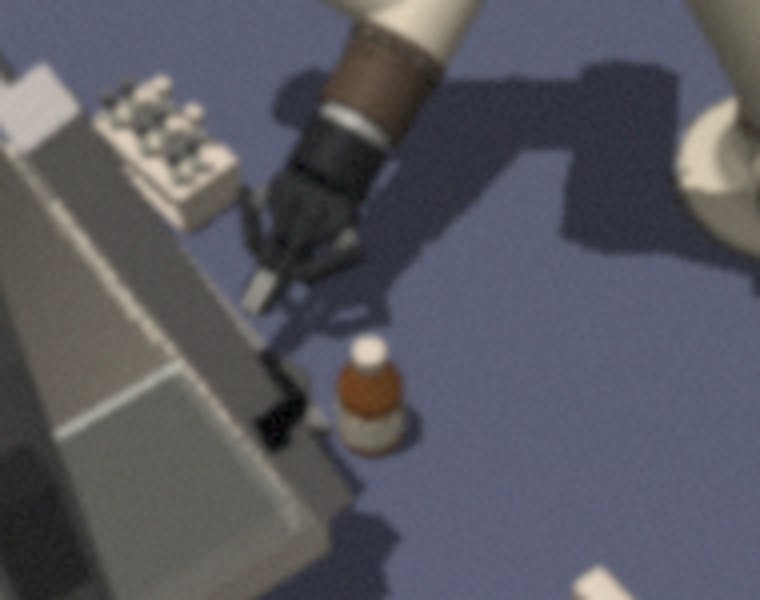

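>>> servo_tool([
  [[6,-2,-3],[0,0,0],1],
  [[12,-5,-5],[0,0,0],1],
  [[18,-7,-8],[0,0,0],1],
  [[24,-9,-11],[0,0,0],1],
  [[30,-12,-13],[0,0,0],1],
  [[33,-13,-15],[0,0,0],1],
  [[33,-13,-15],[0,0,0],1],
])

```text
time: 5.63
tool_pos: [0.5159, -0.2254, 0.0663]
eef_rot: [-1.584, 0.2, 0.491]
force: [-0.3, -0.7, 0.5]
grip_width: 0.0
```

```bash
python3 st.py;python3 - <<'E'
from mv import *
plan([([0,.04,.068],20,25,0),([.0025,.04,.078],20,25,0),([.005,.04,.088],20,25,0)])
E
```

```text
5.6333 [-0.895  0.58  -0.486 -1.777 -0.955  1.025] [ 0.5159 -0.2254  0.0663] [-0.3  -0.69  0.52]
[[ 0.889 -0.417 -0.187]
 [ 0.168 -0.083  0.982]
 [-0.425 -0.905 -0.004]]
hood-rel(lip0) mm [ 0.14102685 39.6594008  66.26388269] toolx in hood 0.849 0.313
shift [-0.8 -1.6  0.4] rot [ 0.38  0.23 -0.17] err 0.0000 marg 0.58 [-0.9   0.57 -0.49 -1.78 -0.95  1.02]
shift [ -2.9 -11.6  -0.6] rot [ 0.38  0.23 -0.17] err 0.0000 marg 0.58 [-0.89  0.55 -0.48 -1.77 -0.94  0.98]
shift [ -5.  -21.7  -1.5] rot [ 0.38  0.23 -0.17] err 0.0000 marg 0.59 [-0.88  0.52 -0.47 -1.75 -0.93  0.94]
```

>>> servo_tool([
  [[-0.8,-4,-0.4],[0,0,0],1],
  [[-1.7,-8,-0.8],[0,0,0],1],
  [[-1.7,-8,-0.8],[0,0,0],1],
])

```text
time: 5.88
tool_pos: [0.5173, -0.2258, 0.0753]
eef_rot: [-1.585, 0.2, 0.49]
force: [-0.4, -0.5, 0.0]
grip_width: 0.0001
```

>>> servo_tool([
  [[-0.4,-2,-0.2],[0,0,0],1],
  [[-0.8,-4,-0.4],[0,0,0],1],
  [[-0.8,-4,-0.4],[0,0,0],1],
])

```text
time: 6.13
tool_pos: [0.5181, -0.226, 0.0788]
eef_rot: [-1.584, 0.2, 0.49]
force: [0.3, -0.3, 2.0]
grip_width: -0.0
```

>>> servo_tool([
  [[-0.4,-2,-0.2],[0,0,0],1],
  [[-0.8,-4,-0.4],[0,0,0],1],
  [[-0.8,-4,-0.4],[0,0,0],1],
])

```text
time: 6.38
tool_pos: [0.5193, -0.2262, 0.0826]
eef_rot: [-1.584, 0.2, 0.49]
force: [0.3, -1.1, -0.2]
grip_width: 0.0001
```

>>> servo_tool([
  [[-0.4,-2,-0.2],[0,0,0],1],
  [[-0.8,-4,-0.4],[0,0,0],1],
  [[-0.8,-4,-0.4],[0,0,0],1],
])

```text
time: 6.63
tool_pos: [0.5197, -0.2261, 0.0856]
eef_rot: [-1.583, 0.202, 0.492]
force: [-0.7, -0.3, -2.8]
grip_width: 0.0002
```

```bash
python3 - <<'E'
from h import *
import pickle
from scipy.optimize import least_squares
c=pickle.load(open('top0.pkl','rb'));s=pickle.load(open('scene0.pkl','rb'))
up=np.array([0,0,1.])
for z0 in(.094,.1,.103):
    def res(p):
        th=p[2];xh=np.array([np.cos(th),np.sin(th),0]);yh=np.array([-xh[1],xh[0],0]);o=np.array([p[0],p[1],0]);z=p[3]
        fe=o+up*(z+.006)-.006*xh
        pts=proj(c,[fe+.198*yh,fe-.198*yh,o+up*z+.206*yh+p[4]*(.26*xh+.966*up)])
        global tip,P; tip=o+up*z+.206*yh+p[4]*(.26*xh+.966*up);P=proj(s,[tip,fe+.198*yh])
        return np.r_[(pts-np.array([[326.3,184.2],[450.8,208.3],[328.7,157.3]])).ravel(),(z-z0)/.0005]
    f=least_squares(res,[.5,-.26,-.166,.095,.12],x_scale=.01);print(f.x.round(4),f.fun.round(2),tip.round(4),P.round(1))
E
python3 -c "
from mv import *
o=get_obs();p=o['tool_pos']
plan([([.0155+.26*k*.001/.966,.04,.087+k*.001],20,25,0) for k in (0,30,60,90,120)])"; python3 st.py
```

```text
[ 0.5092 -0.2645 -0.1672  0.094   0.1585] [-0.    0.   -0.01 -0.    0.01  0.    0.  ] [ 0.5841 -0.0683  0.2471] [[298.7 170.9]
 [312.6 187.6]]
[ 0.5082 -0.2637 -0.1676  0.1     0.1574] [-0.19 -0.07  0.43  0.09 -0.21 -0.04 -0.02] [ 0.5829 -0.0674  0.2521] [[299.1 169.8]
 [312.9 186.6]]
[ 0.5077 -0.2633 -0.1677  0.103   0.1569] [-0.28 -0.1   0.66  0.14 -0.33 -0.06 -0.04] [ 0.5823 -0.067   0.2545] [[299.3 169.2]
 [313.1 186. ]]
shift [ 9.3 -6.  -3.7] rot [ 0.32  0.21 -0.31] err 0.0000 marg 0.60 [-0.86  0.53 -0.46 -1.76 -0.92  0.93]
shift [  3.3 -36.3  -6.6] rot [ 0.32  0.21 -0.31] err 0.0000 marg 0.62 [-0.83  0.46 -0.43 -1.71 -0.89  0.81]
shift [ -2.6 -66.6  -9.5] rot [ 0.32  0.21 -0.31] err 0.0000 marg 0.65 [-0.79  0.4  -0.39 -1.66 -0.85  0.69]
shift [ -8.6 -97.  -12.4] rot [ 0.32  0.21 -0.31] err 0.0000 marg 0.66 [-0.76  0.34 -0.36 -1.6  -0.82  0.57]
shift [ -14.6 -127.3  -15.3] rot [ 0.32  0.21 -0.31] err 0.0000 marg 0.64 [-0.72  0.29 -0.32 -1.53 -0.8   0.44]
6.6333 [-0.876  0.529 -0.472 -1.747 -0.93   0.947] [ 0.5197 -0.2261  0.0856] [-0.7  -0.29 -2.77]
[[ 0.888 -0.419 -0.186]
 [ 0.167 -0.083  0.982]
 [-0.428 -0.904 -0.004]]
hood-rel(lip0) mm [ 3.94713479 39.62259509 85.58999614] toolx in hood 0.848 0.313
```

>>> servo_tool([
  [[-0.6,-2.9,-0.3],[0,0,0],1],
  [[-1.2,-6.8,-0.6],[0,0,0],1],
  [[-2.1,-10.7,-1.0],[0,0,0],1],
  [[-3.1,-15.6,-1.5],[0,0,0],1],
  [[-4.1,-20.5,-2.0],[0,0,0],1],
  [[-5.0,-25.4,-2.4],[0,0,0],1],
  [[-6.0,-30.3,-2.9],[0,0,0],1],
  [[-7.0,-35.1,-3.3],[0,0,0],1],
  [[-7.9,-40.0,-3.8],[0,0,0],1],
  [[-8.9,-44.9,-4.3],[0,0,0],1],
  [[-9.8,-49.8,-4.7],[0,0,0],1],
  [[-10.8,-54.7,-5.2],[0,0,0],1],
  [[-11.8,-59.5,-5.7],[0,0,0],1],
  [[-12.7,-64.4,-6.1],[0,0,0],1],
  [[-13.7,-69.3,-6.6],[0,0,0],1],
  [[-14.7,-74.2,-7.1],[0,0,0],1],
  [[-15.6,-79.1,-7.5],[0,0,0],1],
  [[-16.6,-83,-7.9],[0,0,0],1],
  [[-17.4,-85,-8.1],[0,0,0],1],
  [[-17.4,-85,-8.1],[0,0,0],1],
])

```text
time: 8.3
tool_pos: [0.5425, -0.2301, 0.172]
eef_rot: [-1.585, 0.198, 0.489]
force: [-0.2, -1.6, -1.7]
grip_width: 0.0001
```

```bash
cat > look.py <<'E'
from h import *
import pickle,sys
k=sys.argv[1]
for n in('scene','top'):
    cs=[camera(n) for _ in range(2)];c=cs[0];c['avg']=np.mean([a['color'].astype(float) for a in cs],0)
    pickle.dump(c,open(n+k+'.pkl','wb'))
    for tag,(x0,y0,x1,y1),s in ((('a',(230,80,420,230),4),('e',(285,140,335,200),10)) if n=='scene' else (('a',(300,100,490,250),4),('e',(305,130,375,190),10))):
        cv2.imwrite(f'pics/{n}{k}{tag}.png',cv2.resize(np.clip(c['avg'][y0:y1,x0:x1,::-1]*1.3,0,255).astype(np.uint8),None,fx=s,fy=s,interpolation=cv2.INTER_CUBIC))
E
python3 st.py; python3 look.py 3
```

```text
8.3 [-0.782  0.343 -0.382 -1.603 -0.843  0.605] [ 0.5425 -0.2301  0.172 ] [-0.2  -1.57 -1.75]
[[ 0.89  -0.415 -0.187]
 [ 0.167 -0.084  0.982]
 [-0.423 -0.906 -0.005]]
hood-rel(lip0) mm [ 27.09946083  39.46892682 171.97841172] toolx in hood 0.85 0.313
```

View pics/top3a.png

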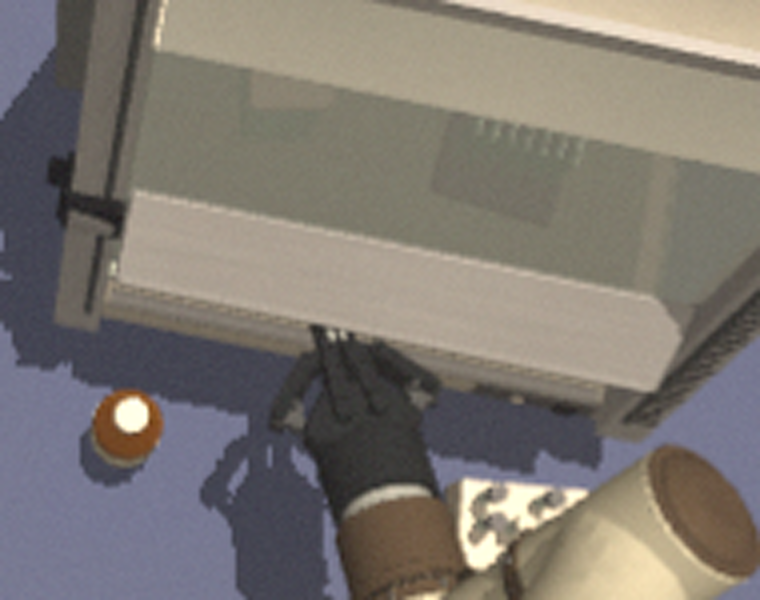

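View pics/top3e.png

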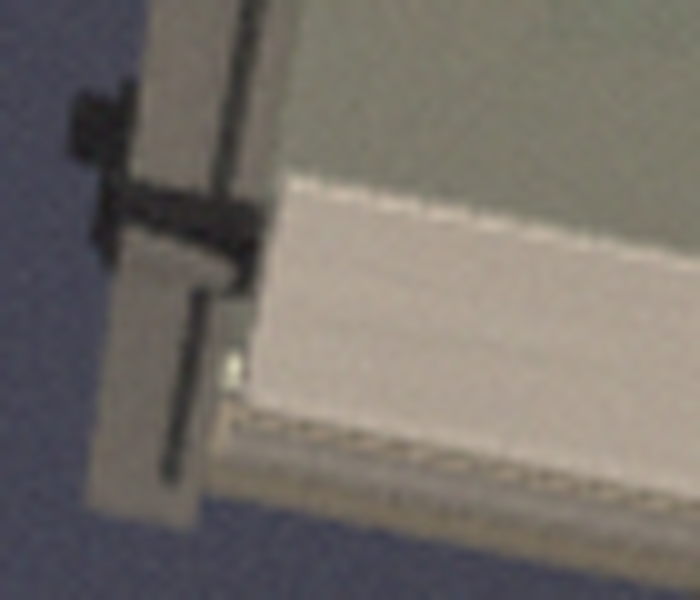

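View pics/scene3e.png

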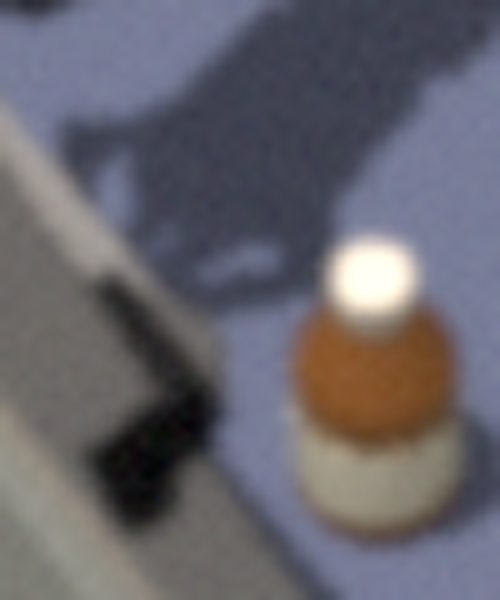

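Run:
```python
from h import *
import pickle
def enh(img,b,s,lo,hi,f):
    x0,y0,x1,y1=b;g=img[y0:y1,x0:x1,::-1].astype(float);g=np.clip((g-lo)/(hi-lo)*255,0,255).astype(np.uint8)
    cv2.imwrite(f,cv2.resize(g,None,fx=s,fy=s,interpolation=cv2.INTER_CUBIC))
t=[pickle.load(open(f'top{k}.pkl','rb')) for k in(0,1,2,3)]
a=np.mean([x.get('avg',x['color'].astype(float)) for x in t],0)
enh(a,(312,145,337,167),28,20,150,'pics/tpA.png')
t=[pickle.load(open(f'scene{k}.pkl','rb')) for k in(0,1)]
a=np.mean([x.get('avg',x['color'].astype(float)) for x in t],0)
enh(a,(290,158,318,180),26,20,170,'pics/scA.png')
```

```text
(no output)
```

View pics/tpA.png

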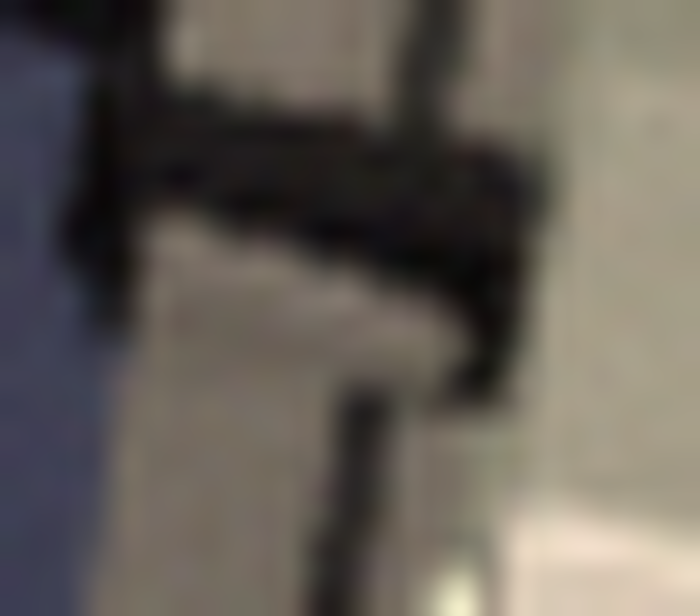

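View pics/scA.png

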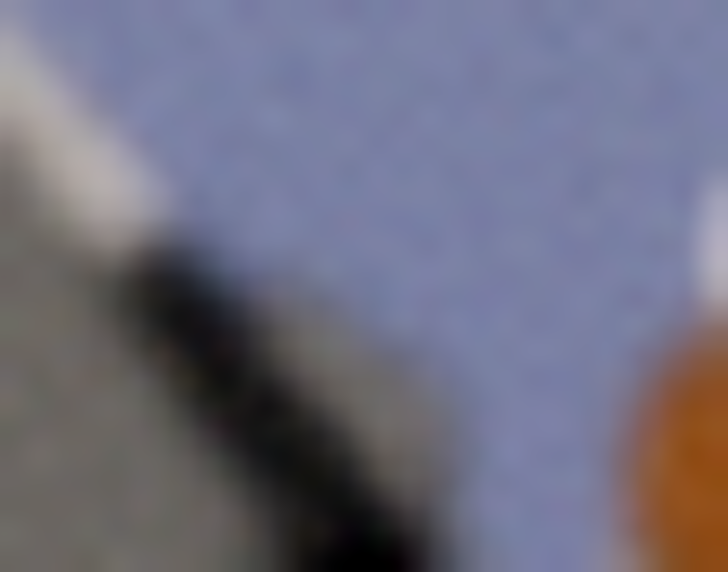

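>>> servo_tool([
  [[-0.6,-2.9,-0.3],[0,0,0],1],
  [[-1.4,-6.8,-0.6],[0,0,0],1],
  [[-2.1,-10.7,-1.0],[0,0,0],1],
  [[-3.1,-15.6,-1.5],[0,0,0],1],
  [[-4.1,-20.5,-2.0],[0,0,0],1],
  [[-5.0,-25.4,-2.4],[0,0,0],1],
  [[-6.0,-30.3,-2.9],[0,0,0],1],
  [[-7.0,-35.1,-3.3],[0,0,0],1],
  [[-7.9,-40.0,-3.8],[0,0,0],1],
  [[-8.9,-44.9,-4.3],[0,0,0],1],
  [[-9.8,-49.8,-4.7],[0,0,0],1],
  [[-10.8,-54.7,-5.2],[0,0,0],1],
  [[-11.6,-57.5,-5.5],[0,0,0],1],
  [[-11.6,-57.5,-5.5],[0,0,0],1],
])

```text
time: 9.67
tool_pos: [0.557, -0.2326, 0.2292]
eef_rot: [-1.585, 0.198, 0.489]
force: [-1.3, -0.0, -1.4]
grip_width: -0.0
```

```bash
python3 st.py; python3 look.py 4
python3 - <<'E'
from h import *
import pickle
def enh(img,b,s,lo,hi,f):
    x0,y0,x1,y1=b;g=img[y0:y1,x0:x1,::-1].astype(float);g=np.clip((g-lo)/(hi-lo)*255,0,255).astype(np.uint8)
    cv2.imwrite(f,cv2.resize(g,None,fx=s,fy=s,interpolation=cv2.INTER_CUBIC))
enh(pickle.load(open('top4.pkl','rb'))['avg'],(312,145,342,171),22,20,180,'pics/tpB.png')
enh(pickle.load(open('scene4.pkl','rb'))['avg'],(285,155,315,180),22,20,170,'pics/scB.png')
E
```

```text
9.6667 [-0.715  0.246 -0.31  -1.483 -0.794  0.371] [ 0.557  -0.2326  0.2292] [-1.32 -0.03 -1.36]
[[ 0.89  -0.415 -0.187]
 [ 0.167 -0.084  0.982]
 [-0.424 -0.906 -0.005]]
hood-rel(lip0) mm [ 41.86954243  39.36832723 229.18245042] toolx in hood 0.85 0.313
```

View pics/tpB.png

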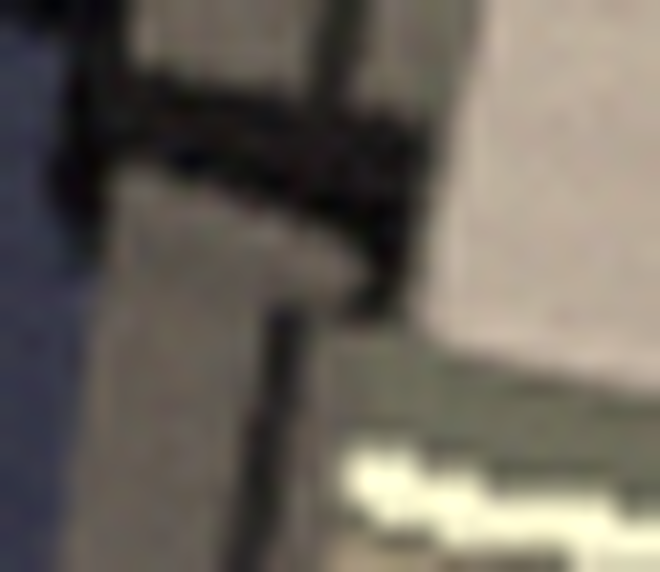

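View pics/scB.png

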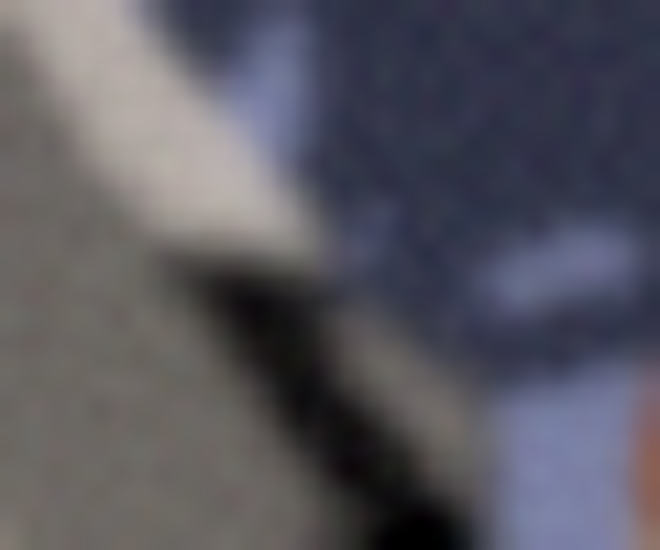

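View pics/top4a.png

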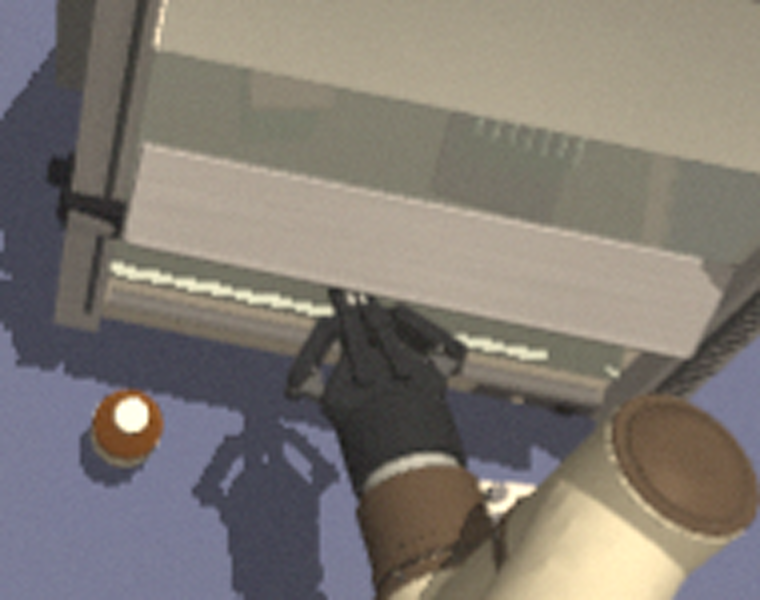

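View pics/scene4a.png

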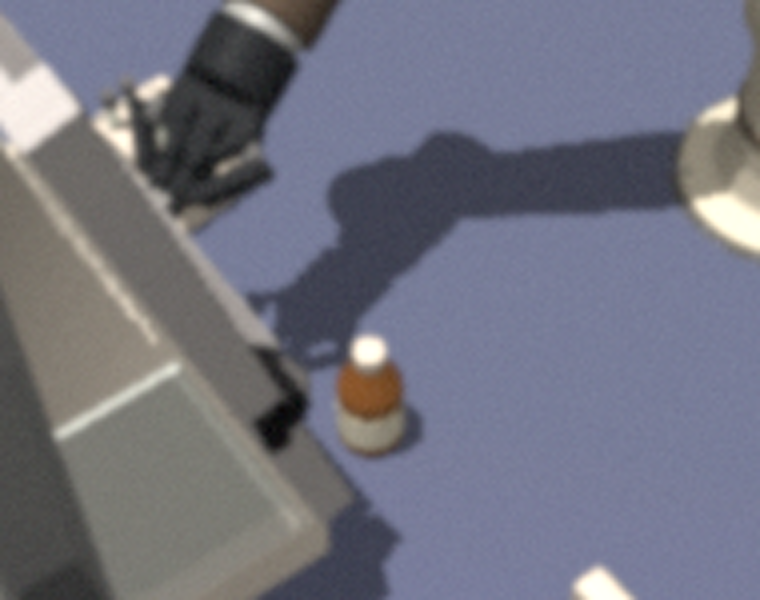

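```bash
cat > mod.py <<'E'
from h import *
import pickle
up=np.array([0,0,1.])
T=pickle.load(open('top0.pkl','rb'));S=pickle.load(open('scene0.pkl','rb'))
th=-.1676;xh=np.array([np.cos(th),np.sin(th),0]);yh=np.array([-xh[1],xh[0],0])
o=np.array([.5082,-.2637,.100]);sl=.2588*xh+.9659*up
def lipsil(c,s,y):
    b=o+s*sl+y*yh+.006*up
    v=b-np.array(c['origin']);v=v-(v@yh)*yh;n=np.cross(v,yh);n/=np.linalg.norm(n)
    if n@xh>0:n=-n
    return proj(c,b+.006*n)[0]
def tipp(c,d,dx=0): return proj(c,o+d*sl+.206*yh+dx*xh)[0]
E
python3 - <<'E'
from mod import *
for s in(0,89.5,148.7,157):print('lip',s,lipsil(T,s*.001,.198).round(2),lipsil(T,s*.001,-.198).round(2),'S',lipsil(S,s*.001,.198).round(2))
for d in(150,157,164):
    for dx in(0,-.003):print('tip',d,dx,tipp(T,d*.001,dx).round(2),tipp(S,d*.001,dx).round(2))
E
```

```text
lip 0 [326.1  184.16] [451.09 208.4 ] S [312.85 186.3 ]
lip 89.5 [328.73 170.92] [462.9  196.94] S [305.43 174.95]
lip 148.7 [330.7  161.03] [471.71 188.39] S [299.89 166.48]
lip 157 [331.   159.57] [473.02 187.12] S [299.06 165.22]
tip 150 0 [328.22 158.65] [299.9  170.84]
tip 150 -0.003 [328.01 159.69] [300.79 170.3 ]
tip 157 0 [328.45 157.4 ] [299.21 169.81]
tip 157 -0.003 [328.24 158.45] [300.11 169.26]
tip 164 0 [328.68 156.14] [298.51 168.77]
tip 164 -0.003 [328.48 157.19] [299.41 168.22]
```

Run:
```python
from mod import *
from scipy.optimize import minimize_scalar
for k,s in((0,0),(3,.0895),(4,.1487)):
    c=pickle.load(open(f'top{k}.pkl','rb'));g=c.get('avg',c['color'].astype(float)).mean(2);g=cv2.GaussianBlur(g,(0,0),.7)
    for y in np.r_[np.linspace(.18,.09,7),np.linspace(-.06,-.16,6)]:
        p=lipsil(T,s,y);out=[]
        q=[lipsil(T,s+e,y) for e in np.arange(-.03,.0301,.001)]
        q=np.array(q,np.float32)
        v=cv2.remap(g.astype(np.float32),q[:,0].reshape(1,-1),q[:,1].reshape(1,-1),cv2.INTER_CUBIC)[0]
        dv=np.gradient(v);i=np.argmax(dv);w=slice(max(0,i-5),i+6);off=(dv[w]*np.arange(-30,31)[w]).sum()/dv[w].sum()
        print(k,'y%.3f'%y,'edge offset mm slide %.1f'%off,'contrast %.0f'%(v.max()-v.min()))
```

```text
0 y0.180 edge offset mm slide 2.1 contrast 68
0 y0.165 edge offset mm slide 1.3 contrast 65
0 y0.150 edge offset mm slide 0.4 contrast 68
0 y0.135 edge offset mm slide 0.4 contrast 66
0 y0.120 edge offset mm slide 1.2 contrast 67
0 y0.105 edge offset mm slide -0.6 contrast 68
0 y0.090 edge offset mm slide -1.4 contrast 68
0 y-0.060 edge offset mm slide -1.8 contrast 69
0 y-0.080 edge offset mm slide -5.5 contrast 66
0 y-0.100 edge offset mm slide -5.1 contrast 69
0 y-0.120 edge offset mm slide -4.6 contrast 69
0 y-0.140 edge offset mm slide -8.2 contrast 67
0 y-0.160 edge offset mm slide -8.4 contrast 67
3 y0.180 edge offset mm slide 5.3 contrast 41
3 y0.165 edge offset mm slide 5.2 contrast 42
3 y0.150 edge offset mm slide 4.9 contrast 41
3 y0.135 edge offset mm slide 5.2 contrast 41
3 y0.120 edge offset mm slide 4.9 contrast 40
3 y0.105 edge offset mm slide 2.1 contrast 40
3 y0.090 edge offset mm slide 3.1 contrast 40
3 y-0.060 edge offset mm slide -1.3 contrast 38
3 y-0.080 edge offset mm slide -0.8 contrast 36
3 y-0.100 edge offset mm slide -2.8 contrast 36
3 y-0.120 edge offset mm slide -2.5 contrast 37
3 y-0.140 edge offset mm slide -4.2 contrast 36
3 y-0.160 edge offset mm slide -3.8 contrast 37
4 y0.180 edge offset mm slide 5.1 contrast 55
4 y0.165 edge offset mm slide 4.7 contrast 53
4 y0.150 edge offset mm slide 2.9 contrast 58
4 y0.135 edge offset mm slide 3.3 contrast 57
4 y0.120 edge offset mm slide 3.2 contrast 48
4 y0.105 edge offset mm slide 2.3 contrast 46
4 y0.090 edge offset mm slide 2.8 contrast 60
4 y-0.060 edge offset mm slide -1.9 contrast 48
4 y-0.080 edge offset mm slide -0.9 contrast 47
4 y-0.100 edge offset mm slide -2.0 contrast 47
4 y-0.120 edge offset mm slide -1.9 contrast 46
4 y-0.140 edge offset mm slide -3.6 contrast 48
4 y-0.160 edge offset mm slide -2.6 contrast 44
```

Run:
```python
from mod import *
c=pickle.load(open('scene4.pkl','rb'));g=c['avg'].mean(2);g=cv2.GaussianBlur(g,(0,0),.7).astype(np.float32)
s=.1515
pts=[]
for y in np.linspace(.19,.07,13):
    p=lipsil(S,s,y);p2=lipsil(S,s,y-.02);t=(p2-p)/np.linalg.norm(p2-p);n=np.array([-t[1],t[0]]);
    if n[0]<0:n=-n
    e=np.arange(-4,4.01,.1);q=(p+e[:,None]*n).astype(np.float32)
    v=cv2.remap(g,q[:,0].reshape(1,-1),q[:,1].reshape(1,-1),cv2.INTER_CUBIC)[0]
    dv=-np.gradient(v);i=np.argmax(dv);print('y%.3f'%y,p.round(1),n.round(2),'edge off px %.2f'%e[i],'v',v[::10].round(0))
tp=np.array([299.3,168.7]);p=lipsil(S,s,.198);print('meas tip perp',(tp-p)@n,'model dx=0,-3',[(tipp(S,.159,d)-p)@n for d in(0,-.003)])
```

```text
y0.190 [298.  164.1] [ 0.76 -0.65] edge off px 0.10 v [ 59.  76.  96. 104.  96.  76.  61.  56.  54.]
y0.180 [295.9 161.7] [ 0.76 -0.65] edge off px 1.40 v [108. 119. 123. 123. 116. 104.  92.  81.  71.]
y0.170 [293.8 159.4] [ 0.76 -0.65] edge off px 0.60 v [115. 120. 122. 120. 111.  96.  88.  86.  84.]
y0.160 [291.8 157. ] [ 0.76 -0.65] edge off px 0.30 v [112. 119. 121. 116. 103.  80.  62.  58.  60.]
y0.150 [289.8 154.7] [ 0.76 -0.65] edge off px 1.50 v [106. 118. 121. 121. 114.  97.  83.  81.  87.]
y0.140 [287.8 152.4] [ 0.76 -0.65] edge off px 0.20 v [103. 114. 120. 121. 116. 107. 102. 101. 101.]
y0.130 [285.8 150.1] [ 0.76 -0.65] edge off px 0.20 v [ 99. 111. 119. 120. 116. 109. 104. 102. 101.]
y0.120 [283.9 147.8] [ 0.76 -0.65] edge off px 0.00 v [ 95. 109. 118. 120. 116. 109. 103. 102. 103.]
y0.110 [281.9 145.5] [ 0.76 -0.65] edge off px 0.50 v [ 91. 105. 117. 121. 118. 110. 104. 102. 102.]
y0.100 [280.  143.3] [ 0.76 -0.65] edge off px 0.40 v [ 87.  99. 115. 121. 119. 111. 105. 103. 102.]
y0.090 [278. 141.] [ 0.76 -0.65] edge off px 1.40 v [ 85.  96. 111. 121. 120. 112. 104. 100.  98.]
y0.080 [276.1 138.8] [ 0.76 -0.65] edge off px 1.10 v [ 84.  94. 108. 117. 114. 103.  89.  80.  79.]
y0.070 [274.2 136.6] [ 0.76 -0.65] edge off px 2.30 v [ 82.  90. 104. 119. 127. 122. 109.  96.  90.]
meas tip perp -1.9637701533847427 model dx=0,-3 [np.float64(-2.7149929440879763), np.float64(-1.676682190702867)]
```

>>> servo_tool([
  [[-0.4,-2,-0.2],[0,0,0],1],
  [[-0.8,-4,-0.4],[0,0,0],1],
  [[-1.2,-6,-0.6],[0,0,0],1],
  [[-1.5,-7.7,-0.7],[0,0,0],1],
  [[-1.5,-7.7,-0.7],[0,0,0],1],
  [[-1.5,-7.7,-0.7],[0,0,0],1],
])

```text
time: 10.37
tool_pos: [0.5583, -0.2332, 0.235]
eef_rot: [-1.583, 0.201, 0.49]
force: [0.4, -0.8, -4.4]
grip_width: -0.0001
```

```bash
python3 st.py; python3 look.py 5
python3 - <<'E'
from mod import *
import pickle
def enh(img,b,s,lo,hi,f):
    x0,y0,x1,y1=b;g=img[y0:y1,x0:x1,::-1].astype(float);g=np.clip((g-lo)/(hi-lo)*255,0,255).astype(np.uint8)
    cv2.imwrite(f,cv2.resize(g,None,fx=s,fy=s,interpolation=cv2.INTER_CUBIC))
c=pickle.load(open('top5.pkl','rb'));enh(c['avg'],(312,145,342,171),22,20,180,'pics/tpC.png')
g=cv2.GaussianBlur(c['avg'].mean(2),(0,0),.7).astype(np.float32);s=.1567
for y in np.linspace(.195,.09,8):
    q=np.array([lipsil(T,s+e,y) for e in np.arange(-.03,.0301,.001)],np.float32)
    v=cv2.remap(g,q[:,0].reshape(1,-1),q[:,1].reshape(1,-1),cv2.INTER_CUBIC)[0]
    dv=np.gradient(v);i=np.argmax(dv);w=slice(max(0,i-5),i+6);print('%.3f %.1f'%(y,(dv[w]*np.arange(-30,31)[w]).sum()/dv[w].sum()))
E
```

```text
10.3667 [-0.706  0.237 -0.301 -1.465 -0.787  0.341] [ 0.5583 -0.2332  0.235 ] [ 0.36 -0.8  -4.4 ]
[[ 0.889 -0.418 -0.186]
 [ 0.167 -0.083  0.983]
 [-0.426 -0.905 -0.004]]
hood-rel(lip0) mm [ 43.18664242  39.04076707 235.04046562] toolx in hood 0.849 0.312
0.195 3.6
0.180 3.2
0.165 2.3
0.150 0.9
0.135 0.6
0.120 0.5
0.105 0.8
0.090 0.7
```

View pics/tpC.png

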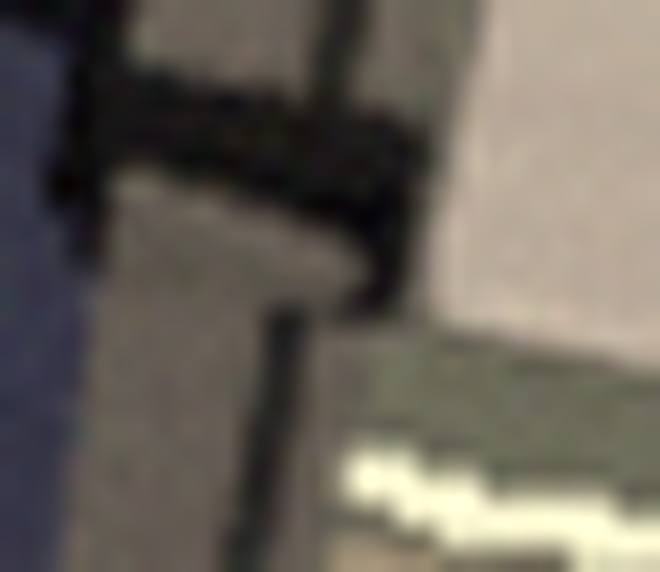

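>>> servo_tool([
  [[-0.2,-1,-0.1],[0,0,0],1],
  [[-0.4,-2,-0.2],[0,0,0],1],
  [[-0.4,-2,-0.2],[0,0,0],1],
  [[-0.4,-2,-0.2],[0,0,0],1],
])

```text
time: 10.9
tool_pos: [0.5589, -0.2333, 0.2372]
eef_rot: [-1.583, 0.201, 0.49]
force: [-1.6, -1.3, -3.9]
grip_width: -0.0003
```

>>> servo_tool([
  [[0.8,4,0.4],[0,0,0],1],
  [[2,10,1],[0,0,0],1],
  [[4,20,1.9],[0,0,0],1],
  [[6,30,2.8],[0,0,0],1],
  [[6,30,2.8],[0,0,0],1],
])

```text
time: 11.32
tool_pos: [0.5506, -0.2314, 0.2057]
eef_rot: [-1.58, 0.201, 0.492]
force: [0.6, 0.7, -1.3]
grip_width: -0.0002
```

```bash
python3 st.py
python3 - <<'E'
from mv import *
plan([([-.03,.04,.205],20,25,0),([-.13,.03,.21],20,25,0)])
E
```

```text
11.3167 [-0.74   0.281 -0.34  -1.528 -0.81   0.456] [ 0.5506 -0.2314  0.2057] [ 0.58  0.68 -1.28]
[[ 0.889 -0.419 -0.186]
 [ 0.168 -0.08   0.983]
 [-0.426 -0.905 -0.   ]]
hood-rel(lip0) mm [ 35.34018152  39.55992832 205.69271747] toolx in hood 0.848 0.314
shift [-55.   26.7  23.1] rot [ 0.15  0.27 -0.24] err 0.0000 marg 0.62 [-0.84  0.21 -0.45 -1.52 -0.88  0.52]
shift [-145.1   63.6   48.4] rot [ 0.15  0.27 -0.24] err 0.0000 marg 0.50 [-1.03  0.11 -0.57 -1.43 -1.03  0.57]
```

>>> servo_tool([
  [[-14,7,6],[0,0,0],1],
  [[-28,13,12],[0,0,0],1],
  [[-42,20,18],[0,0,0],1],
  [[-55,27,23],[0,0,0],1],
  [[-75,35,29],[0,0,0],1],
  [[-95,43,35],[0,0,0],1],
  [[-120,53,42],[0,0,0],1],
  [[-145,64,48],[0,0,0],1],
  [[-145,64,48],[0,0,0],1],
  [[-145,64,48],[0,0,0],1],
])

```text
time: 12.15
tool_pos: [0.386, -0.2147, 0.2118]
eef_rot: [-1.584, 0.202, 0.488]
force: [0.8, -0.8, -0.1]
grip_width: -0.0001
```

```bash
python3 st.py; python3 look.py 6
python3 - <<'E'
from mod import *
def enh(img,b,s,lo,hi,f):
    x0,y0,x1,y1=b;g=img[y0:y1,x0:x1,::-1].astype(float);g=np.clip((g-lo)/(hi-lo)*255,0,255).astype(np.uint8)
    cv2.imwrite(f,cv2.resize(g,None,fx=s,fy=s,interpolation=cv2.INTER_CUBIC))
c=pickle.load(open('top6.pkl','rb'));enh(c['avg'],(312,145,342,171),22,20,180,'pics/tpD.png')
enh(pickle.load(open('scene6.pkl','rb'))['avg'],(285,155,315,180),22,20,170,'pics/scD.png')
g=cv2.GaussianBlur(c['avg'].mean(2),(0,0),.7).astype(np.float32);s=.157
for y in np.r_[np.linspace(.195,.09,8),-.05,-.1,-.15]:
    q=np.array([lipsil(T,s+e,y) for e in np.arange(-.03,.0301,.001)],np.float32)
    v=cv2.remap(g,q[:,0].reshape(1,-1),q[:,1].reshape(1,-1),cv2.INTER_CUBIC)[0]
    dv=np.gradient(v);i=np.argmax(dv);w=slice(max(0,i-5),i+6);print('%.3f %.1f'%(y,(dv[w]*np.arange(-30,31)[w]).sum()/dv[w].sum()))
E
```

```text
12.15 [-1.026  0.113 -0.568 -1.421 -1.028  0.563] [ 0.386  -0.2147  0.2118] [ 0.84 -0.82 -0.06]
[[ 0.89  -0.416 -0.184]
 [ 0.165 -0.083  0.983]
 [-0.425 -0.905 -0.005]]
hood-rel(lip0) mm [-129.75616297   28.57011277  211.81313961] toolx in hood 0.85 0.311
0.195 5.3
0.180 4.8
0.165 4.5
0.150 3.1
0.135 4.2
0.120 4.0
0.105 2.1
0.090 1.9
-0.050 -1.1
-0.100 -2.5
-0.150 -4.4
```

View pics/tpD.png

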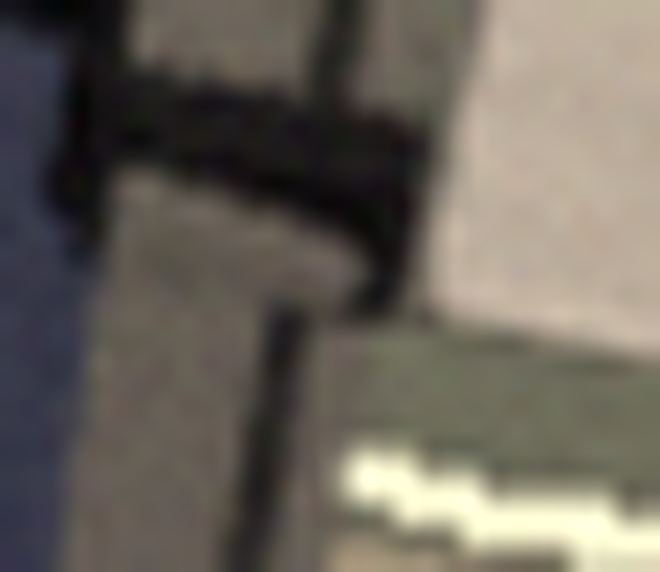

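View pics/top6a.png

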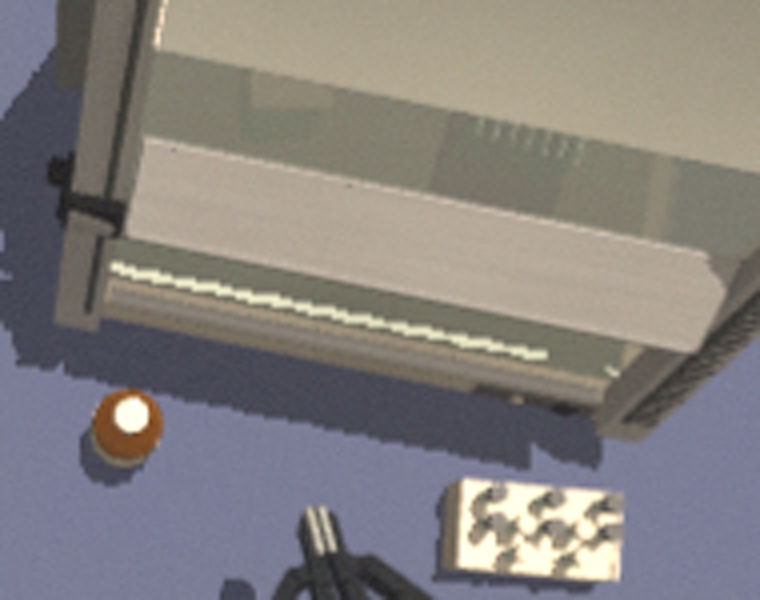

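View pics/scD.png

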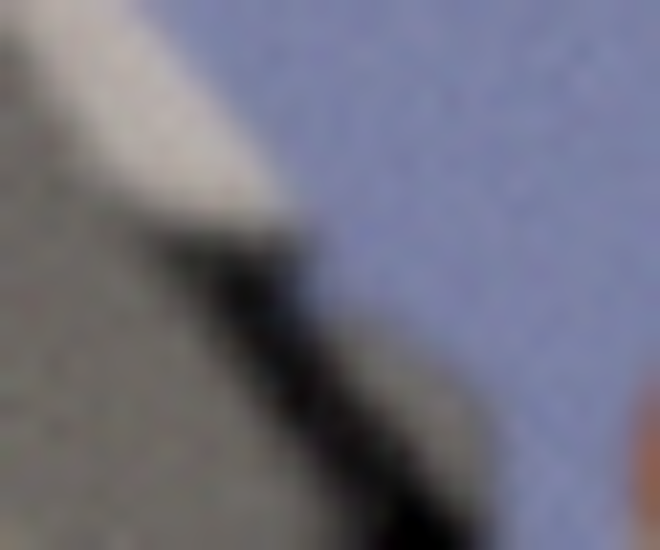

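```bash
python3 -c "
from workcell import job_done
print(job_done())"
```

```text
the job is handed in; nothing more can be done
None
```

I pushed the window up about 157 mm along its slide, with the closed fingertips under the lip, and handed the job in at about 12 s. The wrist force I read between moves stayed around 4 N, and nothing was gripped. I lowered the fingers clear and drew the hand back about 17 cm before handing in.

**Level with the pointer:** in the last pictures the window had stayed put, with the lip's underside 0 to 2 mm above the pointer tip. The arm's own travel agreed within about 1 mm. I could only read the pointer tip to about ±3 mm, so the true gap could be up to about 5 mm.

**Disagreements:** the camera put the lip's starting height about 3 mm from where I felt first contact. The side camera could not check the lip's end against the tip, because the clamp block hid it. I used that view only to place the tip front to back.

**Other objects:** the bottle, rack and pointer looked unmoved in the last close-ups. I did not compare the dropper, timer, basket and wash bottle, but the arm never went near them.

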